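# Run round the bean tub's rim and snap its lid shut

## Robot

A 7-joint arm with a two-finger parallel gripper is mounted at the origin on the work surface. World frame = base frame: x ahead of the robot, y to its left, z up, the work surface at z = 0. Lengths are in mm, angles in rad, forces in N, time in s.
With the tool pointing down it reaches from about 400 to 850 mm from the base axis. Payload 4.5 kg.
Tool frame: the origin (TCP) lies at the very end of the fingers, on their centre line; the grasp point (between the pads) lies 19 mm behind it; z points along the fingers, x is the direction in which the jaws open and shut, and the axes are right-handed (so a half turn about z gives the same grasp; the last joint's range is limited). The gripper opens to 85 mm and grips with 20 to 120 N. Pads are 22 mm wide; open, the fingers measure 114 mm over their backs; the gripper's body (76 mm by 85 mm) begins 54 mm behind the grasp point. The pads swing forward as they close: fully open they stand 13 mm farther back than shut.
Start: joints at [1.373, 0.689, -0.195, 1.565, 0.157, 0.902, -0.215], TCP at [143.609, -608.301, 231.317] pointing down, gripper open.
Joint ranges: [-3.01, 3.01], [-0.46, 2.08], [-1.47, 1.51], [0.13, 2.56], [-1, 4.14], [0.04, 2.09], [-2.66, 2.66]. Speed limits (rad/s): [2.57, 2.57, 3.14, 3.14, 3.14, 3.14, 3.14].

## Interface

Orientations are given as a unit quaternion [w, x, y, z].
In Python, from station import ctrl gives the robot as it stands.
- The arm moves only by the shell command python3 -m inch 'ROWS'. ROWS is JSON, a list of rows, each a list of 7 numbers: the shift along the tool's x, y, z scaled (see below), then the turn, a rotation vector about the tool's x, y, z scaled (see below), then the opening, from -1 (shut) to 1 (fully open). A call has 1 to 8 rows; each row is the pose to reach, as a shift and turn from the pose measured when the call began, along the tool's axes at that moment; what a row does not reach only later rows make up. The controller multiplies each number of a shift by 0.5 m and each number of a turn by 45 degrees. A row lasts 1/8 s, in which the tool goes at most 62.5 mm and 10.7 degrees, less where a joint would pass 70% of its speed; a pose out of reach is approached as far as the arm can. A call with a number of a shift or a turn outside -1 to 1 is refused whole. A call with a gripper value outside its range is refused whole. The fingers move at their own pace and stop on an object; the grip force is fixed at half the most. Time passes only in rows, so rows that repeat a pose let the fingers close. It gives the time, the measured TCP pose, the force and the opening at its end, in the units of the state.
- ctrl.get_obs(): the state, without advancing time (a new reading comes with each control period).
- ctrl.get_image(name): name is "scene" or "side" or "wrist"; returns a dict with "frame" (480x640x3 uint8, red, green, blue), "range_z" (480x640 float32, mm along the optical axis (not along the pixel's ray), 0 where there is no reading), "intrinsics" (3x3 intrinsics, pixels), "rvec" (rotation vector, rad) and "tvec" (3), from world to camera coordinates, as OpenCV has them; the wrist camera has in their place "tool_from_camera" (4x4, takes a point from camera to tool coordinates, whose origin is the TCP and whose axes are the tool frame's). Camera axes: x right, y down, z forward; pixel columns grow to the right and rows downward; lengths in mm; the calibration is good to about 2 mm. A picture is of the moment at which its call begins: read the wrist's pose just before it.
- ctrl.job_done(): hands the job in, once; it reports no verdict.
The state is a dict: "time": time; "joints": joint angles; "joint_velocities": joint speeds; "effort": joint torques, N m; "tcp_pos": TCP position; "tool_rot": TCP orientation; "wrist_force": force on the tool from outside, world axes, zero at the start; "ft_torque": the same for the moment, N m; "gripper_width": finger opening in mm.
Only numpy, scipy, OpenCV 4.12 (cv2) and the standard library are available. Lean on these libraries where they do the work, as an engineer would, in place of code of your own. Each camera call takes 0.05 s, during which the arm holds its last target.

## Task

Snap the lid of the round coffee-bean tub shut with closed fingertips: beginning with the first clip clockwise (seen from above) from the hinge, run round the rim clockwise and press the six clips gently fully home one after another, in a single pass that keeps close over the rim, not lifting away or cutting across the lid before the last clip is down. Only touch and press: do not grip, lift or shove the tub, and leave the little cup on its lid and everything else where it stands.

Things in the scene. Friction and masses are not known exactly. Their poses are not given: they have to be found in the camera images.
- tub: Round white coffee-bean tub standing loose on the counter (about 0.9 kg), 208 mm across at the lid, flat lid top 90 mm above the counter. Origin: centre of its underside on the counter; z up; x points from the centre to the lid's hinge, a white block with a steel barrel at the rim, 70 mm wide, that reaches out to 125 mm from the centre.
- clip1_top (a point): Centre of the top face of snap clip 1 of six, counted clockwise seen from above beginning at the hinge. Grey block, 25 mm (radial) by 31 mm (along the rim), in a black socket in the lid's rim, 85 mm from the tub's centre, 60 degrees clockwise from the hinge. Open it stands 8 to 10 mm above the lid; fully home 2 mm above it. The point moves down with the clip.
- clip1 (a joint): How far clip 1 is pressed down, m: 0 open, 0.008 fully home against its stop. It takes about 4 N (more if pushed fast), has no spring, and stays where it is left.
- clip2_top (a point): Centre of the top face of snap clip 2 of six, counted clockwise seen from above beginning at the hinge. Grey block, 25 mm (radial) by 31 mm (along the rim), in a black socket in the lid's rim, 85 mm from the tub's centre, 108 degrees clockwise from the hinge. Open it stands 8 to 10 mm above the lid; fully home 2 mm above it. The point moves down with the clip.
- clip2 (a joint): How far clip 2 is pressed down, m: 0 open, 0.008 fully home against its stop. It takes about 4 N (more if pushed fast), has no spring, and stays where it is left.
- clip3_top (a point): Centre of the top face of snap clip 3 of six, counted clockwise seen from above beginning at the hinge. Grey block, 25 mm (radial) by 31 mm (along the rim), in a black socket in the lid's rim, 85 mm from the tub's centre, 156 degrees clockwise from the hinge. Open it stands 8 to 10 mm above the lid; fully home 2 mm above it. The point moves down with the clip.
- clip3 (a joint): How far clip 3 is pressed down, m: 0 open, 0.008 fully home against its stop. It takes about 4 N (more if pushed fast), has no spring, and stays where it is left.
- clip4_top (a point): Centre of the top face of snap clip 4 of six, counted clockwise seen from above beginning at the hinge. Grey block, 25 mm (radial) by 31 mm (along the rim), in a black socket in the lid's rim, 85 mm from the tub's centre, 204 degrees clockwise from the hinge. Open it stands 8 to 10 mm above the lid; fully home 2 mm above it. The point moves down with the clip.
- clip4 (a joint): How far clip 4 is pressed down, m: 0 open, 0.008 fully home against its stop. It takes about 4 N (more if pushed fast), has no spring, and stays where it is left.
- clip5_top (a point): Centre of the top face of snap clip 5 of six, counted clockwise seen from above beginning at the hinge. Grey block, 25 mm (radial) by 31 mm (along the rim), in a black socket in the lid's rim, 85 mm from the tub's centre, 252 degrees clockwise from the hinge. Open it stands 8 to 10 mm above the lid; fully home 2 mm above it. The point moves down with the clip.
- clip5 (a joint): How far clip 5 is pressed down, m: 0 open, 0.008 fully home against its stop. It takes about 4 N (more if pushed fast), has no spring, and stays where it is left.
- clip6_top (a point): Centre of the top face of snap clip 6 of six, counted clockwise seen from above beginning at the hinge. Grey block, 25 mm (radial) by 31 mm (along the rim), in a black socket in the lid's rim, 85 mm from the tub's centre, 300 degrees clockwise from the hinge. Open it stands 8 to 10 mm above the lid; fully home 2 mm above it. The point moves down with the clip.
- clip6 (a joint): How far clip 6 is pressed down, m: 0 open, 0.008 fully home against its stop. It takes about 4 N (more if pushed fast), has no spring, and stays where it is left.
- sample_cup: Small paper tasting cup standing loose on the middle of the tub's lid, 52 mm across, 45 mm tall. Origin: centre of its underside, on the lid. Not to be moved.
- paper_cup: Paper cup standing on the counter close beside the tub, 72 mm across, 75 mm tall. Origin: centre of its underside. Not to be moved.
- creamer: Small lidded white ceramic creamer jar on the counter close beside the tub, 56 mm across, 70 mm tall. Origin: centre of its underside. Not to be moved.
- sugar_bowl: Dark wooden bowl, 110 mm across, 50 mm tall, on the counter to the left. Origin: centre of its underside. Not to be moved.
- spoon: Steel spoon, 160 mm long, lying on the counter to the right. Not to be moved.
- lid_centre (a point): Centre of the lid's top face, 90 mm above the counter.
Things that resemble listed ones, but are neither listed nor needed, are in the scene too. Leave any pink or red look-alike of the tub alone.

How it is judged:
By the outcome, as a careful person would: the job done as asked, in the order asked, and still so for the second after the job is handed in, with the robot touching nothing.
It also fails if it takes over 53 s, if anything falls off the work surface, if the arm or the gripper's body presses on something with over 40 N, if the wrist force passes 120 N, or if a joint passes its speed limit or range.

## Working session

There is one attempt and no reset: what is moved stays moved. The work goes in short steps, Python scripts to look and compute and a shell command to move; the robot and the scene stay as the last step left them, time stands still between calls to the robot, and variables do not carry over. Pictures are saved under pics/ and viewed, and the job is handed in when it is done.

```bash
mkdir -p pics; ls; python3 - <<'E'
from station import ctrl
import cv2
o=ctrl.get_obs()
print({k:o[k] for k in o})
for n in ("scene","side","wrist"):
    im=ctrl.get_image(n); cv2.imwrite(f"pics/{n}0.png",im["frame"][:,:,::-1])
    print(n,im["intrinsics"],im.get("rvec"),im.get("tvec"),im.get("tool_from_camera"))
E
```

```text
pics
{'time': 0.0, 'joints': array([ 1.37280231,  0.69000032, -0.19451617,  1.5663733 ,  0.15730668,
        0.90248445, -0.21507132]), 'joint_velocities': array([ 1.21165028e-03,  1.44533409e-03, -3.53374986e-05,  1.98688565e-05,
        1.65643959e-04, -5.32183207e-04, -3.80293286e-04]), 'effort': array([ 1.64212746e-03, -5.39598227e+01, -1.26629859e+00, -1.58537722e+01,
        9.00987448e-03,  9.49709618e-03, -2.06101367e-05]), 'tcp_pos': array([ 143.37560383, -607.65314939,  230.46610723]), 'tool_rot': array([-5.25598122e-04,  7.84169018e-01, -6.20546593e-01, -7.74838070e-04]), 'wrist_force': array([-0.38868481, -0.47895278, -0.55492609]), 'ft_torque': array([-0.02904699,  0.00088204, -0.00865006]), 'gripper_width': 85.60251755845823}
scene [[535.0470075    0.         325.20932107]
 [  0.         535.0470075  235.2350018 ]
 [  0.           0.           1.        ]] [ 2.20056863  0.52218953 -0.24995575] [-482.00924087  -51.38646349 1693.58950391] None
side [[568.27105368   0.         314.87700903]
 [  0.         568.27105368 242.58046415]
 [  0.           0.           1.        ]] [ 1.18058721 -2.11881765  1.14601057] [ 268.62785828  321.73277033 1148.43277731] None
wrist [[374.90299692   0.         322.1882043 ]
 [  0.         374.90299692 244.05087247]
 [  0.           0.           1.        ]] None None [[ 9.99998957e-01 -1.07574199e-03 -9.63755271e-04 -4.54679184e-01]
 [ 1.33038210e-03  9.45818866e-01  3.24692013e-01 -8.31030157e+01]
 [ 5.62253084e-04 -3.24692957e-01  9.45819310e-01 -1.43049437e+02]
 [ 0.00000000e+00  0.00000000e+00  0.00000000e+00  1.00000000e+00]]
```

View pics/scene0.png

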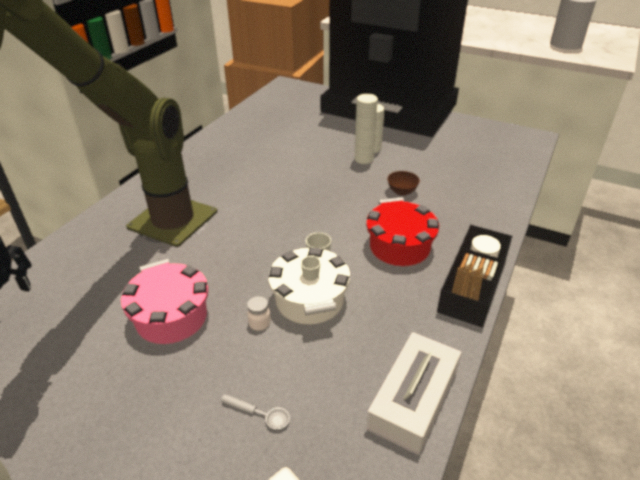

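View pics/side0.png

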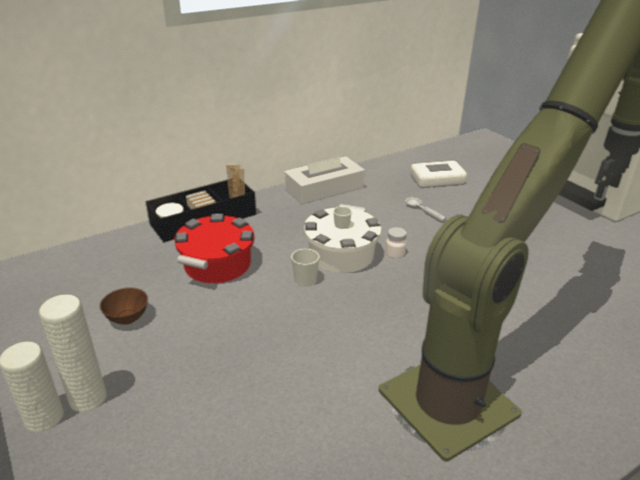

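View pics/wrist0.png

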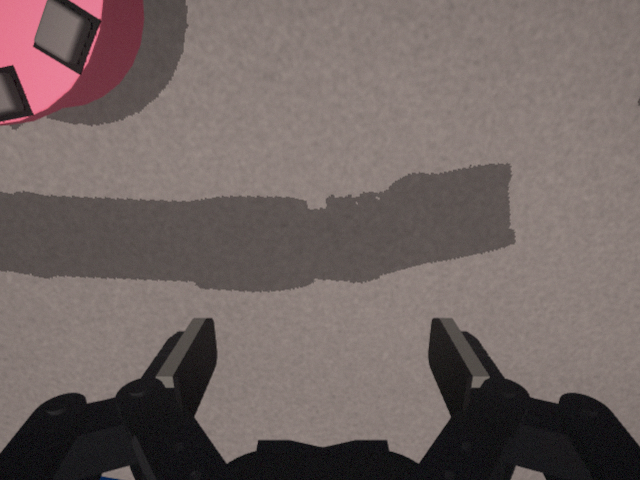

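Candidates for the tub in the scene view are the white one at (310,283), the pink one at (165,300) and the red one at (402,232). I choose the white one: it has the small cup on its lid at (310,268), its hinge at about (320,308), a paper cup beside it at (318,243) and the creamer at (258,312). In the side view it is at (343,237).

```bash
cat > h.py <<'E'
import numpy as np, cv2
from scipy.spatial.transform import Rotation as R
from station import ctrl
def cloud(n):
    o=ctrl.get_obs(); im=ctrl.get_image(n); K=im["intrinsics"]; d=im["range_z"]
    v,u=np.mgrid[:480,:640]
    P=np.stack([(u-K[0,2])/K[0,0]*d,(v-K[1,2])/K[1,1]*d,d],-1)
    if n=="wrist":
        T=np.array(im["tool_from_camera"]); P=P@T[:3,:3].T+T[:3,3]
        q=o["tool_rot"]; Rm=R.from_quat([q[1],q[2],q[3],q[0]]).as_matrix()
        P=P@Rm.T+o["tcp_pos"]
    else:
        Rm=cv2.Rodrigues(np.array(im["rvec"]))[0]; P=(P-np.ravel(im["tvec"]))@Rm
    P[d<=0]=np.nan
    return im["frame"],P
def topdown(f,P,c,half=170,mm=0.6,zmin=-20):
    n=int(2*half/mm); img=np.zeros((n,n,3),np.uint8); zb=np.full((n,n),-1e9)
    ok=np.isfinite(P[...,0]); p=P[ok]; col=f[ok][:,::-1]
    # image up = +x, left=+y
    r=((c[0]+half-p[:,0])/mm).astype(int); q=((c[1]+half-p[:,1])/mm).astype(int)
    m=(r>=0)&(r<n)&(q>=0)&(q<n)
    o=np.argsort(p[m][:,2]); img[r[m][o],q[m][o]]=col[m][o]
    return img
E
python3 - <<'E'
from h import *
for n,px in (("scene",[(310,268),(290,272),(320,308),(318,243),(258,312),(300,285),(308,256),(165,290)]),("side",[(325,228),(343,237),(350,209),(305,265),(397,240)])):
    f,P=cloud(n)
    for u,v in px: print(n,u,v,P[v,u].round(0))
    box=(260,230,370,340) if n=="scene" else (280,190,420,300)
    a,b,c,d=box
    cv2.imwrite(f"pics/crop_{n}.png",cv2.resize(f[b:d,a:c,::-1],None,fx=5,fy=5,interpolation=cv2.INTER_CUBIC))
    m=np.isfinite(P[...,2])&(abs(P[...,2]-90)<4)&(f.min(-1)>110)
    m[:b]=0;m[d:]=0;m[:,:a]=0;m[:,c:]=0
    p=P[m]; print(n,len(p),p.mean(0),p.min(0),p.max(0), np.median(p[:,2]))
E
```

```text
scene 310 268 [ 547. -101.   97.]
scene 290 272 [ 504. -131.   90.]
scene 320 308 [ 629. -206.   87.]
scene 318 243 [486.  60.  38.]
scene 258 312 [ 491. -266.   65.]
scene 300 285 [ 551. -162.   91.]
scene 308 256 [ 542. -101.  136.]
scene 165 290 [ 260. -325.   88.]
scene 2515 [ 564.58018486 -134.45180148   89.10673966] [ 448.3549659  -232.85457996   86.00012566] [658.05042966 -10.64774615  93.99134553] 88.9791254974055
side 325 228 [566. -68.  91.]
side 343 237 [509. -88.  86.]
side 350 209 [ 550. -136.  137.]
side 305 265 [473.  51.  69.]
side 397 240 [ 456. -230.   58.]
side 1641 [ 541.85115992 -108.42013186   89.95978574] [ 443.66376745 -221.97793257   86.01191592] [654.11443223  -6.48418866  93.9962261 ] 89.95980862481132
```

View pics/crop_scene.png

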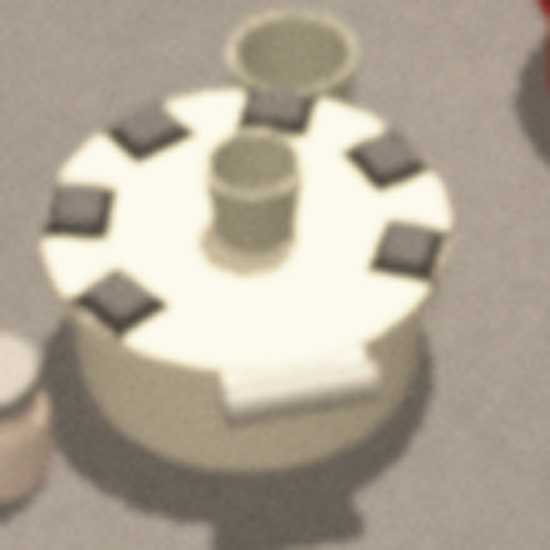

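The crop shows the white tub with six grey clips. The hinge is at crop (300,380), towards the robot's right and away from it, at roughly −50° world. The centre is about (551,−112). Next I move above it with the fingers shut and square up the tool yaw.

```bash
python3 -m inch '[[-0.05,-0.055,0,0,0,0.05,-1],[-0.13,-0.14,0,0,0,0.12,-1],[-0.22,-0.24,0,0,0,0.2,-1],[-0.31,-0.34,0,0,0,0.295,-1],[-0.4,-0.44,0,0,0,0.295,-1],[-0.48,-0.53,0,0,0,0.295,-1],[-0.56,-0.61,0,0,0,0.295,-1],[-0.61,-0.66,0,0,0,0.295,-1]]'
```

```text
time: 1.25
tcp_pos: [396.3, -232.4, 231.3]
tool_rot: [-0.001, 0.708, -0.706, -0.0]
wrist_force: [0.5, -0.5, -0.6]
gripper_width: -0.2
```

```bash
python3 -m inch '[[-0.08,-0.056,0,0,0,0,-1],[-0.16,-0.112,0,0,0,0,-1],[-0.24,-0.168,0,0,0,0,-1],[-0.24,-0.168,0,0,0,0,-1],[-0.24,-0.168,0,0,0,0,-1]]'; python3 - <<'E'
from h import *
o=ctrl.get_obs(); print(o["tcp_pos"],o["tool_rot"],o["joints"],o["wrist_force"])
f,P=cloud("wrist"); cv2.imwrite("pics/w1.png",f[:,:,::-1]); np.savez("w1.npz",f=f,P=P)
cv2.imwrite("pics/td1.png",topdown(f,P,(551,-112)))
E
```

```text
time: 1.88
tcp_pos: [479.3, -112.6, 231.4]
tool_rot: [-0.0, 0.708, -0.706, -0.0]
wrist_force: [0.1, -0.3, -0.1]
gripper_width: 0.3
[ 479.29506404 -112.61680704  231.40232072] [-2.27086881e-04  7.08356402e-01 -7.05854809e-01 -3.81682821e-04] [ 0.17916264  0.51643407 -0.0637652   1.96055261  0.04958407  0.66640133
 -1.48256143] [ 0.06507427 -0.2768759  -0.11992024]
```

View pics/w1.png

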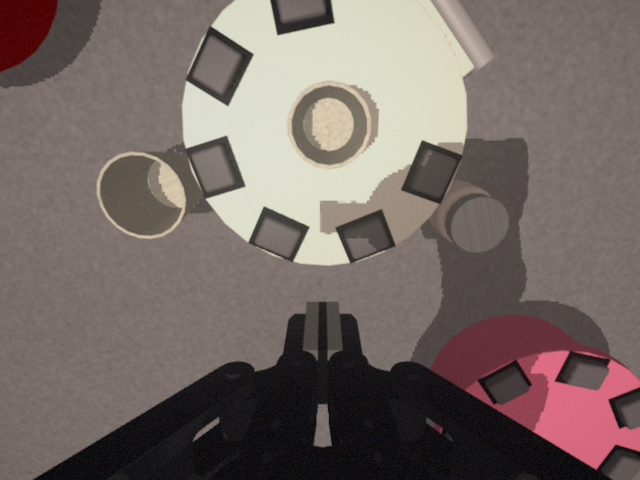

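View pics/td1.png

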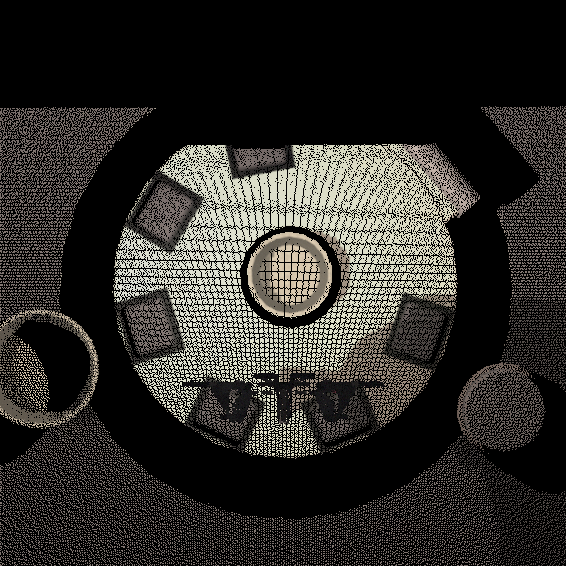

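The wrist view shows the lid centre near (325,120) with the cup on it, and the hinge at (465,35). Clip 1 is at (430,172), and clips 2 to 6 follow clockwise at (367,236), (278,236), (215,167), (220,65) and (302,10).

```bash
cat > fit.py <<'E'
from h import *
from scipy.optimize import minimize, least_squares
def fit(f,P,zs=None):
    p=P.reshape(-1,3); g=f.reshape(-1,3).astype(float).mean(1); ok=np.isfinite(p[:,0])
    c=np.array([551,-112.])
    lid=ok&(abs(p[:,2]-90)<4)&(np.hypot(*(p[:,:2]-c).T)<112)
    print("lid z",np.median(p[lid&(g>150)][:,2]))
    q=p[lid]; 
    # edge: outermost points per angular bin
    for _ in range(3):
        a=np.degrees(np.arctan2(q[:,1]-c[1],q[:,0]-c[0])); r=np.hypot(*(q[:,:2]-c).T)
        e=[]
        for b in np.arange(-180,180,3):
            if -95<b<-5 or -5<=b<60: continue
            m=(a>=b)&(a<b+3)
            if m.sum()>20: e.append(q[m][np.argmax(r[m])][:2])
        e=np.array(e); s=least_squares(lambda x:np.hypot(e[:,0]-x[0],e[:,1]-x[1])-x[2],[*c,104],loss="soft_l1"); c=s.x[:2]
    print("circle",s.x,len(e),np.abs(s.fun).mean())
    t=ok&(p[:,2]>94.5)&(p[:,2]<103); r=np.hypot(*(p[:,:2]-c).T); t&=(r>65)&(r<104)
    q=p[t]; 
    print("tops",len(q))
    def model(x):
        return x[:2]+85*np.stack([np.cos(x[2]-np.radians([60,108,156,204,252,300])),np.sin(x[2]-np.radians([60,108,156,204,252,300]))],1)
    return c,q,p,ok,model
E
python3 - <<'E'
from fit import *
d=np.load("w1.npz"); c,q,p,ok,model=fit(d["f"],d["P"])
x0=[*c,np.radians(-50)]
M=model(x0)
D=np.linalg.norm(q[:,None,:2]-M,axis=2); k=D.argmin(1); cen=[]
for i in range(6):
    s=q[(k==i)&(D.min(1)<25)]
    if len(s)<50: cen.append([np.nan]*3); continue
    (cx,cy),wh,an=cv2.minAreaRect(s[:,:2].astype(np.float32)); cen.append([cx,cy,0]); print(i+1,len(s),np.round([cx,cy],1),np.round(wh,1),s[:,2].mean().round(1),M[i].round(1), "ang",np.degrees(np.arctan2(cy-c[1],cx-c[0])).round(1), np.hypot(cy-c[1],cx-c[0]).round(1))
cen=np.array(cen); g=np.isfinite(cen[:,0]); g[5]=False
s=least_squares(lambda x:(model(x)-cen[:,:2])[g].ravel(),x0); print(s.x,np.degrees(s.x[2]),s.fun.round(1)); print(model(s.x).round(1))
E
```

```text
lid z 90.53581653896353
circle [ 549.59774293 -113.23325501  103.19441093] 69 0.25250122620835047
tops 8248
1 1445 [ 521.7 -193.3] [25.3 31. ] 99.2 [ 520.5 -193.1] ang -109.2 84.8
2 1230 [ 471.5 -146. ] [25.2 31. ] 99.5 [ 470.8 -145.1] ang -157.2 84.7
3 1233 [472.9 -77.2] [31.  25.2] 99.4 [473.2 -76. ] ang 154.8 84.7
4 1445 [524.9 -32. ] [31.  25.4] 98.5 [526.2 -31.5] ang 106.9 84.9
5 1863 [593.4 -40.5] [25.4 31. ] 98.7 [594.6 -41.1] ang 58.9 84.9
6 1032 [625.2 -98. ] [13.4 32.2] 99.0 [633.3 -98.5] ang 11.4 77.1
[ 549.65264411 -113.20095971   -0.85781896] -49.14940600802106 [ 0.1 -0.2 -0.1 -0.2 -0.2  0.1  0.1  0.2  0.2  0.1]
[[ 521.8 -193.5]
 [ 471.3 -146.2]
 [ 472.7  -77.1]
 [ 525.   -31.9]
 [ 593.6  -40.5]
 [ 633.1  -97.2]]
```

```bash
python3 - <<'E'
from h import *
d=np.load("w1.npz"); P=d["P"]; tcp=np.array([479.3,-112.6,231.4])
p=P.reshape(-1,3); p=p[np.isfinite(p[:,0])]; t=p-tcp
for a in range(0,130,10):
    m=(t[:,2]>=a-5)&(t[:,2]<a+5)&(np.abs(t[:,:2]).max(1)<90)
    if m.sum(): print(a,m.sum(),t[m].min(0).round(0),t[m].max(0).round(0))
E
```

```text
0 47 [ 9. -6.  2.] [10.  7.  5.]
10 702 [  5. -13.   5.] [11. 14. 15.]
20 999 [  5. -13.  15.] [11. 14. 25.]
30 1064 [  5. -13.  25.] [11. 14. 35.]
40 1614 [-13. -25.  35.] [13. 28. 45.]
50 5565 [-13. -37.  45.] [14. 37. 55.]
60 9997 [-12. -45.  55.] [16. 46. 65.]
70 11074 [-12. -52.  65.] [18. 54. 75.]
80 14334 [ -1. -60.  75.] [18. 61. 85.]
90 2448 [ 11. -60.  85.] [18. 60. 91.]
```

```bash
python3 -m inch '[[0.08,-0.042,0,0,0,0,-1],[0.162,-0.085,0.03,0,0,0,-1],[0.162,-0.085,0.1,0,0,0,-1],[0.162,-0.085,0.17,0,0,0,-1],[0.162,-0.085,0.22,0,0,0,-1],[0.162,-0.085,0.236,0,0,0,-1],[0.162,-0.085,0.236,0,0,0,-1],[0.162,-0.085,0.236,0,0,0,-1]]'; python3 - <<'E'
from h import *
o=ctrl.get_obs(); print(o["tcp_pos"],o["wrist_force"],o["time"])
f,P=cloud("wrist"); cv2.imwrite("pics/w2.png",f[:,:,::-1])
f,P=cloud("scene"); cv2.imwrite("pics/s2.png",cv2.resize(f[210:350,230:400,::-1],None,fx=4,fy=4))
E
```

```text
time: 2.92
tcp_pos: [522.2, -194.8, 114.5]
tool_rot: [-0.001, 0.708, -0.707, 0.001]
wrist_force: [0.6, 0.2, -0.1]
gripper_width: 0.1
[ 522.15000299 -194.78794195  114.45267558] [ 0.55647904  0.15016625 -0.13704184] 2.925
```

View pics/w2.png

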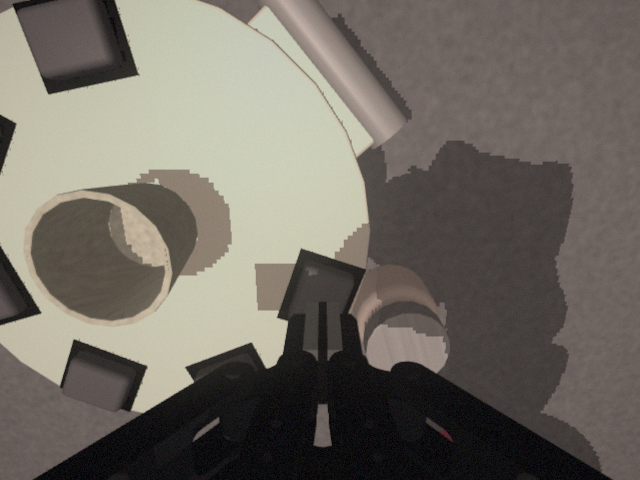

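View pics/s2.png

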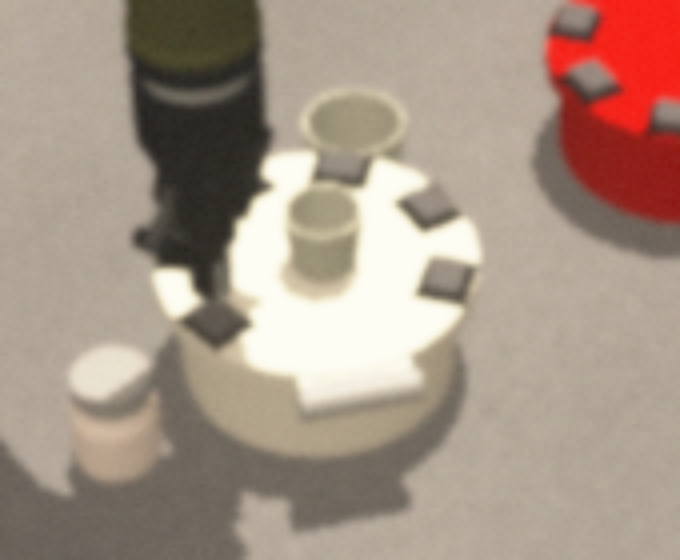

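```bash
python3 -m inch '[[-0.002,0,0.014,0,0,0,-1],[-0.002,0,0.024,0,0,0,-1],[-0.002,0,0.028,0,0,0,-1],[-0.002,0,0.031,0,0,0,-1],[-0.002,0,0.034,0,0,0,-1],[-0.002,0,0.037,0,0,0,-1],[-0.002,0,0.04,0,0,0,-1],[-0.002,0,0.042,0,0,0,-1]]'
```

```text
time: 4.03
tcp_pos: [522.0, -193.4, 93.3]
tool_rot: [-0.0, 0.708, -0.706, 0.0]
wrist_force: [-0.9, 0.0, 4.6]
gripper_width: -0.2
```

```bash
python3 -m inch '[[0,0,0.001,0,0,0,-1],[0,0,0.003,0,0,0,-1],[0,0,0.005,0,0,0,-1],[0,0,0.005,0,0,0,-1]]'
```

```text
time: 4.53
tcp_pos: [522.1, -193.5, 92.0]
tool_rot: [-0.001, 0.708, -0.707, 0.001]
wrist_force: [-3.3, 1.8, 14.2]
gripper_width: 0.0
```

Clip 1 is against its stop: 14 N at z = 92. Next I compute the arc rows.

```bash
cat > arc.py <<'E'
from h import *
import sys
# offsets in row units from measured pose to arc points toward clip k
def rows(k):
    o=ctrl.get_obs(); c=np.array([549.65,-113.2])
    a0=-49.15-[60,108,156,204,252,300][k-2]
    p=o["tcp_pos"]; q=o["tool_rot"]; Rm=R.from_quat([q[1],q[2],q[3],q[0]])
    print(p.round(1),o["wrist_force"].round(1))
    for i,z in ((0,104),(1/6,104.5),(2/6,104.5),(3/6,104.5),(4/6,104.5),(5/6,104.5),(1,104.5)):
        a=np.radians(a0-48*i); t=np.array([c[0]+85*np.cos(a),c[1]+85*np.sin(a),z])
        print(np.round(Rm.inv().apply(t-p)/500,3))
rows(int(sys.argv[1]))
E
python3 arc.py 2
```

```text
[ 522.1 -193.5   92. ] [-3.3  1.8 14.2]
[ 0.     0.001 -0.024]
[-0.009  0.022 -0.025]
[-0.022  0.043 -0.025]
[-0.037  0.061 -0.025]
[-0.054  0.077 -0.025]
[-0.073  0.091 -0.025]
[-0.095  0.101 -0.025]
```

```bash
python3 -m inch '[[0,0,-0.024,0,0,0,-1],[-0.009,0.022,-0.025,0,0,0,-1],[-0.022,0.043,-0.025,0,0,0,-1],[-0.037,0.061,-0.025,0,0,0,-1],[-0.054,0.077,-0.025,0,0,0,-1],[-0.073,0.091,-0.025,0,0,0,-1],[-0.095,0.101,-0.025,0,0,0,-1],[-0.095,0.101,-0.025,0,0,0,-1]]'; python3 - <<'E'
from h import *
o=ctrl.get_obs(); print(o["tcp_pos"],o["wrist_force"])
f,P=cloud("wrist"); cv2.imwrite("pics/w3.png",f[:,:,::-1])
m=(np.abs(P[...,0]-521.8)<9)&(np.abs(P[...,1]+193.5)<9)&(P[...,2]<105); print("clip1 z",np.nanmedian(P[m][:,2]),m.sum())
l=(np.abs(P[...,0]-590)<15)&(np.abs(P[...,1]+150)<15); print("lid z",np.nanmedian(P[l][:,2]))
E
```

```text
time: 5.52
tcp_pos: [471.2, -144.6, 104.4]
tool_rot: [-0.001, 0.708, -0.706, 0.0]
wrist_force: [-0.1, 0.9, 0.1]
gripper_width: 0.1
[ 471.20545772 -144.60958606  104.39514903] [-0.09923595  0.88748643  0.08160254]
clip1 z 92.4716170480414 1816
lid z 90.5000742922047
```

View pics/w3.png

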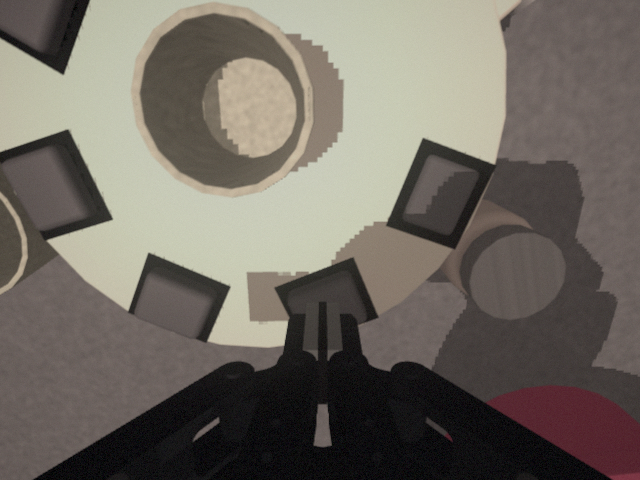

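The picture shows clip 1 (440,193) 2.0 mm above the lid, so it is home, and the fingertips over clip 2 (325,290). Next I press clip 2.

```bash
python3 -m inch '[[0.002,0,0.008,0,0,0,-1],[0.002,0,0.011,0,0,0,-1],[0.002,0,0.014,0,0,0,-1],[0.002,0,0.017,0,0,0,-1],[0.002,0,0.02,0,0,0,-1],[0.002,0,0.023,0,0,0,-1],[0.002,0,0.025,0,0,0,-1],[0.002,0,0.026,0,0,0,-1]]'; python3 arc.py 3
```

```text
time: 6.58
tcp_pos: [472.1, -147.0, 92.0]
tool_rot: [-0.001, 0.708, -0.706, 0.001]
wrist_force: [-0.3, -2.3, 14.0]
gripper_width: 0.2
[ 472.1 -147.    92. ] [-0.3 -2.3 14. ]
[-0.002  0.002 -0.024]
[-0.024  0.009 -0.025]
[-0.047  0.014 -0.025]
[-0.071  0.015 -0.025]
[-0.095  0.012 -0.025]
[-0.118  0.007 -0.025]
[-0.14  -0.002 -0.025]
```

```bash
python3 -m inch '[[-0.001,0.001,-0.024,0,0,0,-1],[-0.024,0.009,-0.025,0,0,0,-1],[-0.047,0.014,-0.025,0,0,0,-1],[-0.071,0.015,-0.025,0,0,0,-1],[-0.095,0.012,-0.025,0,0,0,-1],[-0.118,0.007,-0.025,0,0,0,-1],[-0.139,-0.001,-0.025,0,0,0,-1],[-0.139,-0.001,-0.025,0,0,0,-1]]'; python3 arc.py 4
```

```text
time: 7.58
tcp_pos: [473.2, -76.3, 104.4]
tool_rot: [-0.001, 0.709, -0.706, 0.001]
wrist_force: [-0.7, -0.7, 0.0]
gripper_width: 0.1
[473.2 -76.3 104.4] [-0.7 -0.7  0. ]
[0.002 0.001 0.001]
[-0.019 -0.011 -0.   ]
[-0.038 -0.025 -0.   ]
[-0.055 -0.042  0.   ]
[-0.069 -0.061  0.   ]
[-0.08  -0.082  0.   ]
[-0.088 -0.104  0.   ]
```

```bash
python3 -m inch '[[0.001,0,0.008,0,0,0,-1],[0.001,0,0.011,0,0,0,-1],[0.001,0,0.014,0,0,0,-1],[0.001,0,0.017,0,0,0,-1],[0.001,0,0.02,0,0,0,-1],[0.001,0,0.023,0,0,0,-1],[0.001,0,0.025,0,0,0,-1],[0.001,0,0.026,0,0,0,-1]]'; python3 arc.py 4;  python3 - <<'E'
from h import *
f,P=cloud("wrist"); cv2.imwrite("pics/w4.png",f[:,:,::-1])
m=(np.abs(P[...,0]-471.3)<9)&(np.abs(P[...,1]+146.2)<9)&(P[...,2]<105); print("clip2 z",np.nanmedian(P[m][:,2]),m.sum())
E
```

```text
time: 8.57
tcp_pos: [473.2, -77.2, 92.0]
tool_rot: [-0.001, 0.708, -0.706, 0.002]
wrist_force: [-2.1, -1.3, 16.0]
gripper_width: 0.0
[473.2 -77.2  92. ] [-2.1 -1.3 16. ]
[-0.     0.001 -0.024]
[-0.021 -0.011 -0.025]
[-0.04  -0.025 -0.025]
[-0.056 -0.042 -0.025]
[-0.071 -0.061 -0.025]
[-0.082 -0.082 -0.025]
[-0.09  -0.104 -0.025]
clip2 z 92.44214570558424 1507
```

View pics/w4.png

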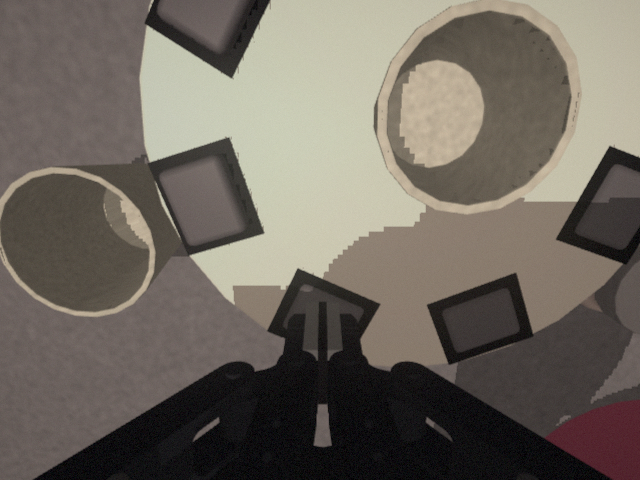

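Clip 2 (485,320) is home. The fingers are pressing clip 3 (322,300) against its stop at 16 N. On to clip 4 (207,195).

```bash
python3 -m inch '[[0,0,-0.024,0,0,0,-1],[-0.021,-0.011,-0.025,0,0,0,-1],[-0.04,-0.025,-0.025,0,0,0,-1],[-0.056,-0.042,-0.025,0,0,0,-1],[-0.071,-0.061,-0.025,0,0,0,-1],[-0.082,-0.082,-0.025,0,0,0,-1],[-0.09,-0.104,-0.025,0,0,0,-1],[-0.09,-0.104,-0.025,0,0,0,-1]]'; python3 arc.py 5
```

```text
time: 9.62
tcp_pos: [526.2, -31.7, 104.7]
tool_rot: [-0.002, 0.709, -0.706, 0.002]
wrist_force: [-0.3, -0.4, -0.9]
gripper_width: -0.0
[526.2 -31.7 104.7] [-0.3 -0.4 -0.9]
[0.    0.002 0.001]
[-0.005 -0.021  0.   ]
[-0.007 -0.044  0.001]
[-0.005 -0.068  0.001]
[-0.001 -0.091  0.001]
[ 0.007 -0.114  0.001]
[ 0.018 -0.135  0.001]
```

```bash
python3 -m inch '[[0,0.001,0.008,0,0,0,-1],[0,0.001,0.011,0,0,0,-1],[0,0.001,0.014,0,0,0,-1],[0,0.001,0.017,0,0,0,-1],[0,0.001,0.02,0,0,0,-1],[0,0.001,0.023,0,0,0,-1],[0,0.001,0.025,0,0,0,-1],[0,0.001,0.026,0,0,0,-1]]'; python3 arc.py 5;  python3 - <<'E'
from h import *
f,P=cloud("wrist"); cv2.imwrite("pics/w5.png",f[:,:,::-1])
m=(np.abs(P[...,0]-472.7)<9)&(np.abs(P[...,1]+77.1)<9)&(P[...,2]<105); print("clip3 z",np.nanmedian(P[m][:,2]),m.sum())
E
```

```text
time: 10.62
tcp_pos: [525.2, -32.0, 92.0]
tool_rot: [-0.001, 0.708, -0.706, 0.002]
wrist_force: [-4.0, -1.0, 12.6]
gripper_width: -0.1
[525.2 -32.   92. ] [-4.  -1.  12.6]
[-0.     0.    -0.024]
[-0.006 -0.023 -0.025]
[-0.007 -0.046 -0.025]
[-0.006 -0.07  -0.025]
[-0.001 -0.093 -0.025]
[ 0.007 -0.116 -0.024]
[ 0.017 -0.137 -0.024]
clip3 z 92.39629243408784 54
```

View pics/w5.png

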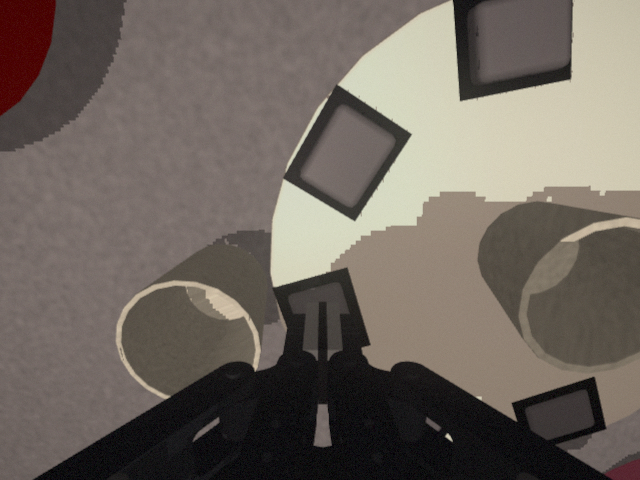

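Clip 3 is home and clip 4 is pressed to its stop at 12.6 N. The paper cup (190,340) lies well below the gripper linkage. On to clip 5 (347,153).

```bash
python3 -m inch '[[0,0,-0.024,0,0,0,-1],[-0.006,-0.023,-0.025,0,0,0,-1],[-0.007,-0.046,-0.025,0,0,0,-1],[-0.006,-0.07,-0.025,0,0,0,-1],[-0.001,-0.093,-0.025,0,0,0,-1],[0.007,-0.116,-0.025,0,0,0,-1],[0.017,-0.137,-0.025,0,0,0,-1],[0.017,-0.137,-0.025,0,0,0,-1]]'; python3 arc.py 6
```

```text
time: 11.68
tcp_pos: [594.6, -41.2, 104.8]
tool_rot: [-0.001, 0.708, -0.706, 0.003]
wrist_force: [0.0, 0.4, 0.4]
gripper_width: 0.0
[594.6 -41.2 104.8] [0.  0.4 0.4]
[-0.001  0.002  0.002]
[ 0.012 -0.017  0.001]
[ 0.029 -0.035  0.001]
[ 0.047 -0.049  0.001]
[ 0.067 -0.062  0.001]
[ 0.089 -0.071  0.001]
[ 0.112 -0.077  0.001]
```

```bash
python3 -m inch '[[-0.001,0.002,0.008,0,0,0,-1],[-0.001,0.002,0.011,0,0,0,-1],[-0.001,0.002,0.014,0,0,0,-1],[-0.001,0.002,0.017,0,0,0,-1],[-0.001,0.002,0.02,0,0,0,-1],[-0.001,0.002,0.023,0,0,0,-1],[-0.001,0.002,0.025,0,0,0,-1],[-0.001,0.002,0.026,0,0,0,-1]]'; python3 arc.py 6;  python3 - <<'E'
from h import *
f,P=cloud("wrist"); cv2.imwrite("pics/w6.png",f[:,:,::-1])
m=(np.abs(P[...,0]-633.1)<9)&(np.abs(P[...,1]+97.2)<9)&(P[...,2]<105); p=P[m]; print("clip6 z",np.nanmedian(p[:,2]))
s=P[(np.hypot(P[...,0]-633.1,P[...,1]+97.2)<26)&(P[...,2]>95.5)&(P[...,2]<102)]
print(cv2.minAreaRect(s[:,:2].astype(np.float32)))
E
```

```text
time: 12.68
tcp_pos: [593.4, -40.6, 92.1]
tool_rot: [-0.001, 0.708, -0.706, 0.002]
wrist_force: [-5.4, 0.6, 9.7]
gripper_width: 0.0
[593.4 -40.6  92.1] [-5.4  0.6  9.7]
[-0.    -0.    -0.024]
[ 0.013 -0.02  -0.025]
[ 0.03  -0.037 -0.025]
[ 0.048 -0.052 -0.024]
[ 0.069 -0.064 -0.024]
[ 0.091 -0.073 -0.024]
[ 0.113 -0.079 -0.024]
clip6 z 99.32513781996727
((633.3191528320312, -96.64891052246094), (25.128265380859375, 31.080474853515625), 10.594563484191895)
```

View pics/w6.png

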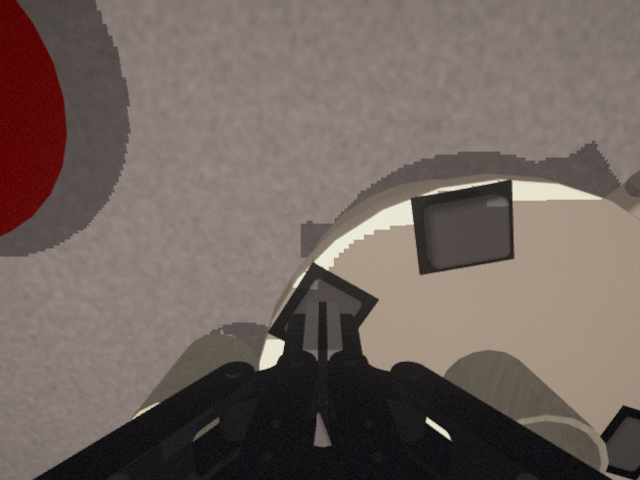

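Clip 5 reads less force (9.7 N), so I press slightly more to be sure before moving on.

```bash
python3 -m inch '[[0,0,0.002,0,0,0,-1],[0,0,0.003,0,0,0,-1],[0,0,0.003,0,0,0,-1]]'; python3 arc.py 6
```

```text
time: 13.1
tcp_pos: [593.4, -40.6, 92.0]
tool_rot: [-0.001, 0.708, -0.706, 0.002]
wrist_force: [-5.9, 0.7, 15.5]
gripper_width: -0.3
[593.4 -40.6  92. ] [-5.9  0.7 15.5]
[-0.    -0.    -0.024]
[ 0.013 -0.02  -0.025]
[ 0.03  -0.037 -0.025]
[ 0.048 -0.052 -0.025]
[ 0.069 -0.064 -0.025]
[ 0.09  -0.073 -0.024]
[ 0.113 -0.079 -0.024]
```

```bash
python3 -m inch '[[0,0,-0.024,0,0,0,-1],[0.013,-0.02,-0.025,0,0,0,-1],[0.03,-0.037,-0.025,0,0,0,-1],[0.048,-0.052,-0.025,0,0,0,-1],[0.069,-0.064,-0.025,0,0,0,-1],[0.091,-0.073,-0.025,0,0,0,-1],[0.113,-0.079,-0.025,0,0,0,-1],[0.113,-0.079,-0.025,0,0,0,-1]]'
```

```text
time: 14.1
tcp_pos: [632.9, -98.9, 104.8]
tool_rot: [-0.001, 0.707, -0.707, 0.003]
wrist_force: [-0.4, 0.6, -0.1]
gripper_width: -0.1
```

```bash
python3 -m inch '[[-0.003,0,0.008,0,0,0,-1],[-0.003,0,0.011,0,0,0,-1],[-0.003,0,0.014,0,0,0,-1],[-0.003,0,0.017,0,0,0,-1],[-0.003,0,0.02,0,0,0,-1],[-0.003,0,0.023,0,0,0,-1],[-0.003,0,0.026,0,0,0,-1],[-0.003,0,0.027,0,0,0,-1]]'
```

```text
time: 15.1
tcp_pos: [633.2, -97.1, 92.1]
tool_rot: [-0.001, 0.707, -0.707, 0.003]
wrist_force: [-3.2, 2.8, 12.7]
gripper_width: -0.2
```

Clip 6 is home, at the same stop height of 92.1 and 12.7 N. I lift straight up, then back off for a look.

```bash
python3 -m inch '[[0,0,-0.03,0,0,0,-1],[0,0,-0.1,0,0,0,-1],[0,0,-0.18,0,0,0,-1],[0,0,-0.28,0,0,0,-1],[0.01,0.08,-0.3,0,0,0,-1],[0.02,0.18,-0.3,0,0,0,-1],[0.03,0.25,-0.3,0,0,0,-1],[0.03,0.28,-0.3,0,0,0,-1]]';python3 -m inch '[[0,0,0,0,0,0,-1],[0,0,0,0,0,0,-1]]'; python3 - <<'E'
from fit import *
f,P=cloud("wrist"); cv2.imwrite("pics/w7.png",f[:,:,::-1])
M=[[521.8,-193.5],[471.3,-146.2],[472.7,-77.1],[525.0,-31.9],[593.6,-40.5],[633.1,-97.2]]
for i,(x,y) in enumerate(M):
    m=(np.abs(P[...,0]-x)<9)&(np.abs(P[...,1]-y)<9)&(P[...,2]<110)
    print(i+1,m.sum(),np.nanmedian(P[m][:,2]) if m.any() else None)
fit(f,P)
f,P=cloud("scene"); cv2.imwrite("pics/s7.png",cv2.resize(f[210:350,230:400,::-1],None,fx=4,fy=4))
E
```

```text
time: 16.1
tcp_pos: [490.5, -113.5, 242.0]
tool_rot: [0.001, -0.706, 0.708, -0.003]
wrist_force: [0.2, 0.6, 0.1]
gripper_width: -0.1
time: 16.35
tcp_pos: [491.8, -113.9, 242.5]
tool_rot: [0.001, -0.706, 0.708, -0.004]
wrist_force: [0.3, 0.6, -0.1]
gripper_width: 0.2
1 519 92.5311136362782
2 434 92.53879466818734
3 450 92.50072736237398
4 531 92.6251447632975
5 661 92.4727007350522
6 762 92.57397469398059
lid z 90.54403332669256
circle [ 549.57922612 -113.18812971  103.16614859] 69 0.22378343174813956
tops 22
```

View pics/w7.png

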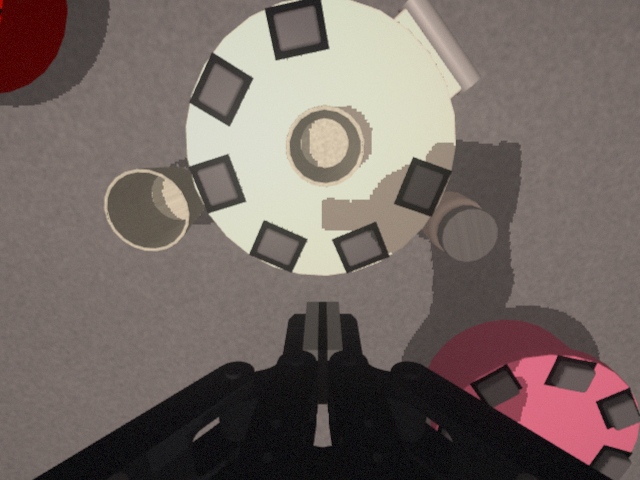

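View pics/s7.png

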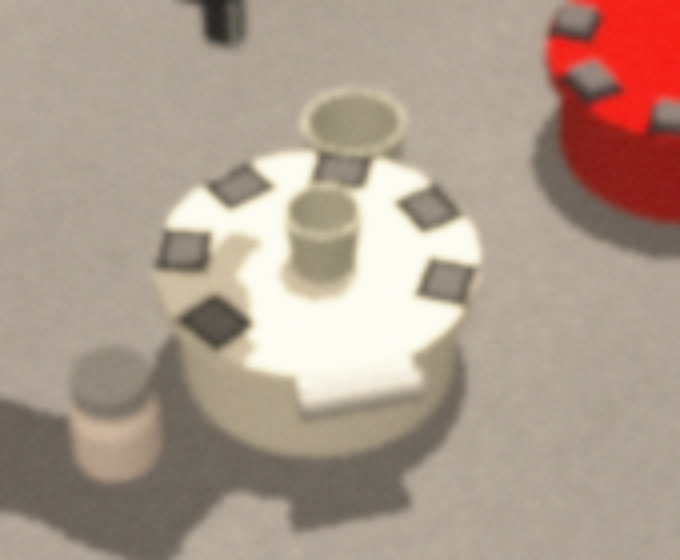

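All six clips stand 2.0 mm above the lid. The tub centre is unchanged to within 0.1 mm, and the cups and creamer are where they were. The arm is clear, so I hand in.

```bash
python3 -c "
from station import ctrl
print(ctrl.job_done())"
```

```text
the job is handed in; nothing more can be done
None
```

All six clips on the white tub are pressed home, and I handed the job in at about 16.5 s of the 53 s allowed. I pressed them with closed fingertips in one clockwise pass, clip 1 to clip 6. Between clips the tips followed the rim about 14 mm above the lid, and they lifted away only after clip 6.

- **Clips:** in the last depth picture they all stand 1.9–2.1 mm above the lid, which is fully home. The readings at the stops were 12.6–16 N. Clip 5 first read only 9.7 N, so I pressed it about 1 mm further, to 15.5 N.
- **Tub:** its fitted centre moved less than 0.1 mm.
- **Everything else:** the tasting cup, paper cup and creamer look unmoved in the pictures. I did not check the sugar bowl and spoon again, but the arm never went near them.

No check failed or disagreed. Depth heights read a steady 0.5 mm high, within the stated calibration.

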